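Set the width gauge to its master plug

ROBOT

A 6-joint arm with a two-finger parallel gripper is mounted at the origin on the work surface. World frame = base frame: x ahead of the robot, y to its left, z up, the work surface at z = 0. Lengths are in m, angles in rad, forces in N, time in s.
With the tool pointing down it reaches from about 0.225 to 0.875 m from the base axis. Payload 3.4 kg.
Tool frame: the origin (TCP) lies at the very end of the fingers, on their centre line; the grasp point (between the pads) lies 19 mm behind it (grip_depth is the distance from the TCP to the grasp point, in m); x points along the fingers, z is the direction in which the jaws open and shut, and the axes are right-handed (so a half turn about x gives the same grasp; the last joint's range is limited). The gripper opens to 85 mm and grips with 20 to 120 N. Pads are 22 mm wide; open, the fingers measure 114 mm over their backs; the gripper's body (76 mm by 85 mm) begins 54 mm behind the grasp point. The pads swing forward as they close: fully open they stand 13 mm farther back than shut.
Start: joints at [1.08, 0.276, 1.505, -0, 1.361, -0.121], TCP at [0.208, 0.536, 0.231] pointing down, gripper open.
Joint ranges: [-2.89, 2.89], [-0.75, 2.08], [0.22, 2.7], [-1.18, 4.32], [0.11, 2.71], [-2.7, 2.7]. Speed limits (rad/s): [2.57, 2.57, 3.14, 3.14, 3.14, 3.14].

INTERFACE

Orientations are given as a unit quaternion [w, x, y, z].
In Python, from rig import get_state, get_image, sign_off, grip_depth gives the robot as it stands. The module is installed in compiled form; this text tells all that it offers.
- The arm moves only by the tool arm_command, never from a script. Its argument "series" is a list of rows, each an object with "dp": the shift along the tool's x, y, z scaled (see below), a list of three; "angular": the turn, a rotation vector about the tool's x, y, z scaled (see below), a list of three; "gripper": the finger opening in mm, from 0 to 85.4. A call has exactly 8 rows; each row shifts and turns the pose as measured when the row begins, along the tool's axes as they then stand; what a row does not reach is not made up. The controller multiplies each number of a shift by 0.12 m and each number of a turn by 90 degrees. A row lasts 1/8 s, in which the tool goes at most 62.5 mm and 10.7 degrees, less where a joint would pass 70% of its speed; a pose out of reach is approached as far as the arm can. A call with a number of a shift or a turn outside -1 to 1 is refused whole. A call with a gripper value outside its range is refused whole. The fingers move at their own pace and stop on an object; "grip_force" is the grip in N (left out, the last holds). Time passes only in rows, so rows that do not move let the fingers close, or fill a call up. It gives the time, the measured TCP pose, the force and the opening at its end, in the units of the state.
- get_state(): the state, without advancing time (a new reading comes with each control period).
- get_image(name): name is "side" or "top"; returns a dict with "image" (400x640x3 uint8, blue, green, red), "depth" (400x640 float32, m along the optical axis (not along the pixel's ray), 0 where there is no reading), "mtx" (3x3 intrinsics, pixels), "view" (4x4, takes a point from world to camera coordinates). Camera axes: x right, y up, looking along -z (the intrinsics and any distortion apply to the point x, -y, -z); pixel columns grow to the right and rows downward; lengths in m; the calibration is good to about 2 mm. A picture is of the moment at which its call begins.
- sign_off(): hands the job in, once; it reports no verdict.
The state is a dict: "clock": time; "qpos": joint angles; "qd": joint speeds; "effort": joint torques, N m; "position": TCP position; "ee_rot": TCP orientation; "contact_force": force on the tool from outside, world axes, zero at the start; "moment": the same for the moment, N m; "width": finger opening in m.
Only numpy, scipy, OpenCV 4.12 (cv2) and the standard library are available. Lean on these libraries where they do the work, as an engineer would, in place of code of your own. Each camera call takes 0.05 s, during which the arm holds its last target. There are 200 camera calls.

TASK

Set the width gauge to its master plug: slide the jaw well back by its handle, stand the plug upright on the bed between the jaw and the vee, then bring the jaw up until it nips the plug snugly against both flanks of the vee, and let go. The handle has play in its slide, so make the last approach in the closing direction only and do not back off afterwards, leaving the play taken up on the closing side. Feel for the nip and never squeeze the plug with more than 15 N; leave the collars standing beside the gauge alone.

Things in the scene. Friction and masses are not known exactly. Their poses are not given: they have to be found in the camera images.
- gauge: The gauge's flat dark steel bed, bolted to the bench: 280 (x) x 90 (y) x 16 mm high. Its frame: x is the closing direction (from the handle towards the vee), z up; the origin lies on the bench surface, 10 mm towards the vee from the middle of the bed. At its +x end stands the steel vee, clamped fast: two upright flanks 42 mm long, 14 mm thick, 26 mm high above the bed, 45 deg either side of the x axis and open towards the jaw.
- nest (a point): Point on the bed top (16 mm above the bench) under the middle of the plug when it sits against both flanks of the vee; 70 mm along +x from the gauge's origin. This is the nominal seat: the vee can be clamped differently each time, so the true seat lies up to 8 mm either way along x. The bed, vee, jaw and plug are smooth ground steel and slide on one another easily.
- jaw_face (a point): Middle of the face that touches the plug, at bed-top height, of the jaw, a flat upright steel plate 46 mm wide, 25 mm high above the bed, 11 mm thick, facing the vee (+x).
- jaw (a joint): Slide of the jaw along the gauge's x, in m: 0 fully open, grows as it closes (to 0.070). At 0 the plate's face is 75 mm from the nest point. It stays where it is left and drags with about 5 N. With the plug seated, the jaw meets it somewhere from 0.041 to 0.058; at the start it stands closed further than that, so that the plug does not fit in; slid back to 0.02 or less it leaves ample room. A push on the handle some 5 to 10 N above the drag nips the plug well.
- handle (a joint): Play of the handle along x in the jaw, in m: 0 = the handle is against the rear block (it then pulls the jaw open), 0.008 = against the front block (it then pushes the jaw closed). In between it moves almost freely (about 0.5 N) and the jaw does not follow.
- handle_grip (a point): Grip point of the black upright handle on the jaw: a flat post 18 mm along x, 30 mm along y, its top 20 mm above this point and its free sides reaching 32 mm below it (the grip point is 75 mm above the bench). In the gauge's frame its x is -58 mm + joint jaw + joint handle. Can be taken from above across either pair of sides.
- master: The master plug, loose, solid steel, about 0.45 kg (may vary by a quarter): a disc 51 mm across and 30 mm high with a coaxial stem 20 mm across on top, 72 mm high overall. Origin: centre of its underside; z along its axis.
- master_stem (a point): The point on the axis of the plug's stem to grip it at, 52 mm above its underside (20 mm below the top of the stem); the stem is clear for 22 mm below this point.
- collar_a: Bystander: loose plated metal collar (an open ring), 44 mm across, 40 mm high, standing on the bench. Origin: centre of its underside.
- collar_b: Bystander, the same as collar_a.
- collar_c: Bystander, the same as collar_a.
Not all that is in view belongs to the job. Leave any green or turquoise look-alike of the master alone.

How it is judged:
On the way, in this order (a step that is already met when the one before it is completed fails the run):
1. the jaw has been slid back clear of the plug's place (slide below 38 mm) (value of joint jaw below 0.038 m), for 0.2 s.
2. the plug stands upright on the bed in the gap, let go (horizontal distance between master and nest below 0.045 m and z of master in the frame of nest between -0.003 and 0.003 m and angle between master's own z axis and vertical below 0.08 rad and contact force between the fingers and master below 0.1 N), for 0.2 s.
At the end, for the whole second after the job is handed in: The plug stands upright (3.4 deg) and at rest within 10 mm of the nest, still nipped after the handle is let go: over 1 N from the jaw plate, over 0.3 N from each flank of the vee. The handle lies within 1.5 mm of the closing end of its play (contact force between jaw_c0 and master above 1 N and contact force between each of vee_c0, vee_c1 and master above 0.3 N and horizontal distance between master and nest below 0.01 m and angle between master's own z axis and vertical below 0.06 rad and value of joint handle above 0.0065 m and linear speed of master below 0.01 m/s); the robot touches nothing.
It fails at once if the jaw squeezes the plug with more than 15 N (contact force between jaw_c0 and master above 15 N).
It fails at once if a bystander collar is moved more than 20 mm (distance of collar_a from where it was at the start of the episode above 0.02 m).
It fails at once if a bystander collar is moved more than 20 mm (distance of collar_b from where it was at the start of the episode above 0.02 m).
It fails at once if a bystander collar is moved more than 20 mm (distance of collar_c from where it was at the start of the episode above 0.02 m).
It also fails if it takes over 64 s, if anything falls off the work surface, if the arm or the gripper's body presses on something with over 40 N, if the wrist force passes 120 N, or if a joint passes its speed limit or range.

## Working session

There is one attempt and no reset: what is moved stays moved. The work goes in short steps, Python scripts to look and compute and a tool call to move; the robot and the scene stay as the last step left them, time stands still between calls to the robot, and variables do not carry over. Pictures are saved under pics/ and viewed, about 8 in all and at most 12, crops included, and the job is handed in when it is done.

Besides the shell and the picture viewer there is one more tool, called as name(argument=value, ...), one argument or row to a line, values as JSON. arm_command: Moves the arm, as the interface text tells. Its arguments: {"type":"object","properties":{"series":{"type":"array","items":{"type":"object","properties":{"dp":{"type":"array","items":{"type":"number"}},"angular":{"type":"array","items":{"type":"number"}},"gripper":{"type":"number"}}}},"grip_force":{"type":"number"}},"required":["series"]}

```bash
mkdir -p pics; cat > h.py <<'E'
import numpy as np, cv2
from rig import get_state, get_image, sign_off, grip_depth
def ray(im,u,v):
    K,V=im["mtx"],im["view"]
    d=np.linalg.inv(K)@np.array([u,v,1.]); d=np.array([d[0],-d[1],-d[2]])
    R,t=V[:3,:3],V[:3,3]; return -R.T@t, R.T@d
def onz(im,u,v,z):
    c,d=ray(im,u,v); return c+d*(z-c[2])/d[2]
def proj(im,p):
    q=im["view"][:3,:3]@np.array(p)+im["view"][:3,3]; q=im["mtx"]@np.array([q[0],-q[1],-q[2]]); return q[:2]/q[2]
def cloud(im):
    v,u=np.mgrid[:400,:640]; c,_=ray(im,0,0); K=np.linalg.inv(im["mtx"])
    d=np.stack([u,v,np.ones_like(u)],-1)@K.T; d=d*[1,-1,-1]
    return c+(d*im["depth"][...,None])@im["view"][:3,:3]
E
python3 - <<'E'
from h import *
s=get_state()
for k in s: print(k,np.round(s[k],3))
print(grip_depth)
for n in("top","side"):
    im=get_image(n); cv2.imwrite(f"pics/{n}0.png",im["image"]); np.savez(f"{n}0.npz",**im)
    print(n,np.round(ray(im,320,200),3))
E
```

```text
clock 0.0
qpos [ 1.08   0.277  1.506  0.     1.361 -0.121]
qd [-0.    -0.    -0.001 -0.001 -0.     0.002]
effort [ 3.0000e-03 -4.1677e+01 -2.4580e+01  0.0000e+00  1.1000e-02  0.0000e+00]
position [0.208 0.536 0.23 ]
ee_rot [ 0.583 -0.4    0.584  0.399]
contact_force [0.321 0.832 1.274]
moment [ 0.021 -0.009  0.009]
width 0.085
0.0187
top [[ 0.363  0.015  1.17 ]
 [ 0.161 -0.039 -0.986]]
side [[ 0.141  0.473  0.616]
 [ 0.492 -0.576 -0.653]]
```

View pics/top0.png

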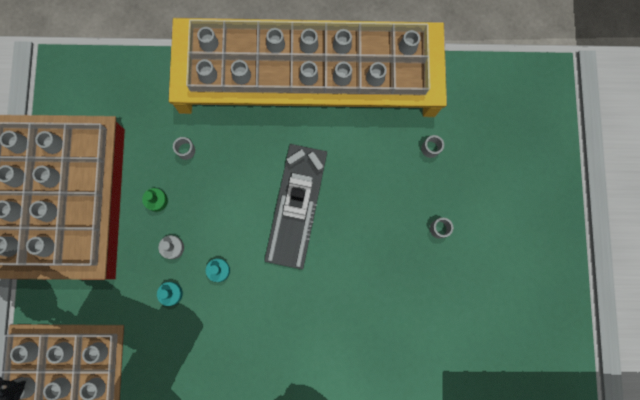

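View pics/side0.png

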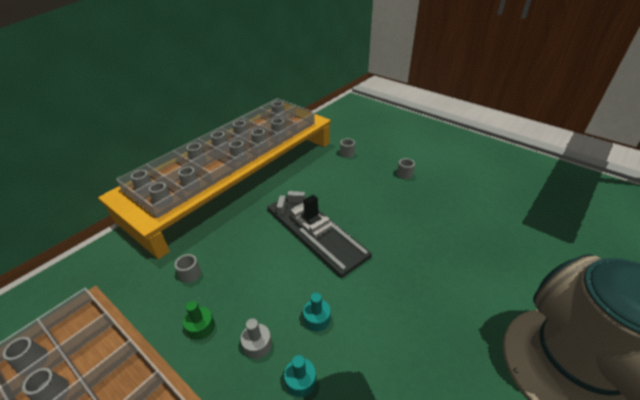

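The side and top views agree. Candidates for the master, as top pixels: grey at (170,247), green at (153,199), turquoise at (217,270) and (168,293). The grey steel one, at (255,338) in the side view, fits the description. The gauge runs from (285,268) up to the vee at (305,158), with the black handle at (298,197). The collars are at (183,147), (434,145) and (443,227).

```bash
python3 - <<'E'
from h import *
T=dict(np.load("top0.npz"));S=dict(np.load("side0.npz"))
P=cloud(T); 
for u,v in[(340,240),(290,235),(170,247),(298,197),(183,147)]: print((u,v),np.round(P[v,u],3))
# bed+gauge: non-green region
hsv=cv2.cvtColor(T["image"],cv2.COLOR_BGR2HSV)
roi=np.zeros((400,640),np.uint8); roi[135:280,250:345]=1
m=((hsv[...,1]<90)*roi).astype(np.uint8)
m=cv2.morphologyEx(m,cv2.MORPH_OPEN,np.ones((3,3)))
c=max(cv2.findContours(m,0,2)[0],key=cv2.contourArea)
H=P[...,2]
q=np.array([onz(T,*p[0].astype(float),.016)[:2] for p in c])
r=cv2.minAreaRect((q*1000).astype(np.float32)); print(r, cv2.boxPoints(r))
# handle: dark, high
hm=((H>.07)&(roi>0)); print("handle pts",hm.sum(),np.round(P[hm].mean(0),4),np.round(P[hm].min(0),4),np.round(P[hm].max(0),4))
# master: top of stem and disc
R=np.zeros((400,640),bool); R[225:265,150:192]=1
for lo,hi in((.06,.09),(.022,.036)):
    k=R&(H>lo)&(H<hi); v,u=np.nonzero(k); print(k.sum(), np.round(P[k].mean(0),4),np.round(P[k].min(0),4),np.round(P[k].max(0),4))
a=cv2.resize(T["image"][135:285,140:340],(800,600),interpolation=cv2.INTER_CUBIC)
cv2.imwrite("pics/c1.png",a)
E
```

```text
(340, 240) [ 0.461 -0.079 -0.   ]
(290, 235) [0.47  0.036 0.017]
(170, 247) [0.438 0.294 0.062]
(298, 197) [0.544 0.019 0.099]
(183, 147) [ 0.677  0.291 -0.003]
((538.9659423828125, 23.179039001464844), (92.08731842041016, 281.642578125), 78.83136749267578) [[391.8931     5.284088]
 [668.2017   -49.269318]
 [686.0388    41.07399 ]
 [409.73016   95.627396]]
handle pts 207 [0.4922 0.0192 0.4312] [0.3631 0.0058 0.0724] [0.5636 0.0361 1.17  ]
77 [0.4393 0.3025 0.0714] [0.4304 0.2931 0.0614] [0.4477 0.3123 0.0766]
323 [0.4388 0.3007 0.0298] [0.4154 0.2785 0.0232] [0.4644 0.3296 0.0358]
```

View pics/c1.png

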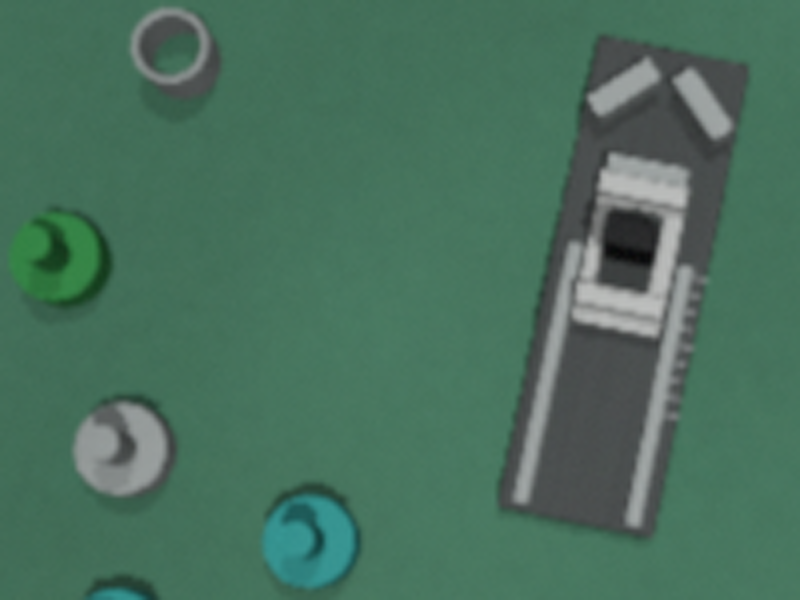

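The crop confirms the choice: the grey steel plug is at crop (122,448), with the green one at (58,255) and a turquoise one at (310,540). The jaw stands nearly closed against the vee, with its handle at crop (630,235). Next I'll work out the handle position, the vee and the yaw.

```bash
cat >> h.py <<'E'
from scipy.spatial.transform import Rotation as Ro
C0=np.array([.539,.0232]); A=np.deg2rad(-11.17); EX=np.array([np.cos(A),np.sin(A)]); EY=np.array([-EX[1],EX[0]]); O=C0+.01*EX
def g(p): p=np.asarray(p)[...,:2]-O; return np.stack([p@EX,p@EY],-1)
def w(x,y): return O+x*EX+y*EY
def rot(s): q=s["ee_rot"]; return Ro.from_quat([*q[1:],q[0]])
def plan(x,y,z,yaw=None):
    "shift in tool units /0.12 to world xyz, and remaining yaw for tool z at angle A or A+90"
    s=get_state(); M=rot(s).as_matrix(); d=np.array([x,y,z])-s["position"]
    print("t",round(float(s["clock"]),2),"pos",np.round(s["position"],4),"F",np.round(s["contact_force"],1),"w",round(float(s["width"]),4))
    print("tool axes",np.round(M,3).tolist()); print("dp units",np.round(M.T@d/.12,3))
    if yaw is not None:
        zt=np.array([np.cos(yaw),np.sin(yaw),0]); 
        if zt@M[:,2]<0: zt=-zt
        xt=np.array([0,0,-1.]); D=np.stack([xt,np.cross(zt,xt),zt],1)
        print("ang units",np.round((Ro.from_matrix(M.T@D)).as_rotvec()/(np.pi/2),3))
E
python3 - <<'E'
from h import *
T=dict(np.load("top0.npz"));S=dict(np.load("side0.npz"))
print("nest",w(.07,0),"master g",g([.439,.3015]))
for n,I in(("top",T),("side",S)):
    P=cloud(I);ok=I["depth"]>0; G=g(P)
    k=ok&(P[...,2]>.085)&(P[...,2]<.105)&(abs(G[...,0])<.1)&(abs(G[...,1])<.045); print(n,"handle top",k.sum(),np.round(G[k].mean(0),4),G[k].min(0),G[k].max(0))
    k=ok&(P[...,2]>.034)&(P[...,2]<.05)&(G[...,0]>.055)&(G[...,0]<.14)&(abs(G[...,1])<.05); print("vee",k.sum(),np.round(G[k].mean(0),4),np.round(G[k].min(0),4),np.round(G[k].max(0),4))
# vee by bright mask on top image at z=.042
hsv=cv2.cvtColor(T["image"],cv2.COLOR_BGR2HSV)
m=((hsv[...,2]>110)&(hsv[...,1]<60)).astype(np.uint8); m[:145]=0;m[172:]=0;m[:,:282]=0;m[:,328:]=0
for c in cv2.findContours(m,0,2)[0]:
    if cv2.contourArea(c)>20:
        q=np.array([g(onz(T,*p[0].astype(float),.042)) for p in c])*1000
        r=cv2.minAreaRect(q.astype(np.float32)); print(r)
plan(.439,.3015,.16,A+np.pi/2)
plan(.439,.3015,.16,A)
E
```

```text
nest [0.61748454 0.00770234] master g [-0.16201814  0.25365602]
top handle top 122 [0.0036 0.0008] [-0.00526448 -0.01412976] [0.01339581 0.0157197 ]
vee 258 [0.092  0.0009] [ 0.0551 -0.0406] [0.1133 0.0429]
side handle top 116 [0.0031 0.0041] [-0.00443736 -0.0132919 ] [0.01450081 0.01757132]
vee 196 [0.0917 0.0023] [ 0.0553 -0.0387] [0.1133 0.0428]
((95.47978210449219, -22.89609146118164), (43.41368865966797, 14.643023490905762), 44.69734191894531)
((95.33326721191406, 22.978540420532227), (15.575284957885742, 43.122798919677734), 44.97308349609375)
t 0.1 pos [0.2076 0.5357 0.2305] F [ 0.2 -0.1  1. ] w 0.0853
tool axes [[-0.001, -0.932, 0.361], [-0.001, 0.361, 0.932], [-1.0, 0.0, -0.002]]
dp units [ 0.589 -2.504 -1.122]
ang units [-0.111 -0.001 -0.   ]
t 0.1 pos [0.2076 0.5357 0.2305] F [ 0.2 -0.1  1. ] w 0.0853
tool axes [[-0.001, -0.932, 0.361], [-0.001, 0.361, 0.932], [-1.0, 0.0, -0.002]]
dp units [ 0.589 -2.504 -1.122]
ang units [ 0.889 -0.001  0.001]
```

arm_command(
  series=[
    {"dp":[0,0,0],"angular":[-0.111,0,0],"gripper":0},
    {"dp":[0,-0.36,-0.34],"angular":[0,0,0],"gripper":0},
    {"dp":[0,-0.36,-0.34],"angular":[0,0,0],"gripper":0},
    {"dp":[0,-0.36,-0.34],"angular":[0,0,0],"gripper":0},
    {"dp":[0,-0.36,-0.34],"angular":[0,0,0],"gripper":0},
    {"dp":[0,-0.36,-0.34],"angular":[0,0,0],"gripper":0},
    {"dp":[0,-0.36,-0.34],"angular":[0,0,0],"gripper":0},
    {"dp":[0,0,0],"angular":[0,0,0],"gripper":0},
  ],
  grip_force=40,
)

```text
clock: 1.1
position: [0.4217, 0.2385, 0.2272]
ee_rot: [0.543, -0.452, 0.546, 0.451]
contact_force: [-0.2, 0.1, -0.7]
width: -0.0002
```

```bash
python3 -c "
from h import *
plan(*w(.038,0),.15,A+np.pi/2)"
```

```text
t 1.1 pos [0.4217 0.2385 0.2272] F [-0.2  0.1 -0.7] w -0.0002
tool axes [[-0.003, -0.983, 0.185], [-0.005, 0.185, 0.983], [-1.0, 0.002, -0.005]]
dp units [ 0.648 -1.693 -1.583]
ang units [ 0.006 -0.003 -0.001]
```

arm_command(
  series=[
    {"dp":[0,-0.36,-0.34],"angular":[0,0,0],"gripper":0},
    {"dp":[0,-0.36,-0.34],"angular":[0,0,0],"gripper":0},
    {"dp":[0,-0.36,-0.34],"angular":[0,0,0],"gripper":0},
    {"dp":[0,-0.36,-0.34],"angular":[0,0,0],"gripper":0},
    {"dp":[0.3,-0.25,-0.22],"angular":[0,0,0],"gripper":0},
    {"dp":[0.3,-0.1,-0.1],"angular":[0.005,0,0],"gripper":0},
    {"dp":[0,0,0],"angular":[0,0,0],"gripper":0},
    {"dp":[0,0,0],"angular":[0,0,0],"gripper":0},
  ],
)

```text
clock: 2.1
position: [0.5984, 0.0046, 0.1523]
ee_rot: [0.544, -0.449, 0.545, 0.453]
contact_force: [0.2, 0.2, 1.2]
width: -0.0003
```

```bash
python3 -c "
from h import *
plan(*w(.036,0),.062,A+np.pi/2); print(g(get_state()['position']))"
```

```text
t 2.1 pos [0.5984 0.0046 0.1523] F [0.2 0.2 1.2] w -0.0003
tool axes [[-0.005, -0.983, 0.185], [0.004, 0.185, 0.983], [-1.0, 0.005, 0.003]]
dp units [0.753 0.128 0.055]
ang units [ 0.006  0.002 -0.003]
[ 0.05185548 -0.00673345]
```

arm_command(
  series=[
    {"dp":[0.1,0.1,0.05],"angular":[0.006,0,0],"gripper":0},
    {"dp":[0.3,0,0],"angular":[0,0,0],"gripper":0},
    {"dp":[0.25,0,0],"angular":[0,0,0],"gripper":0},
    {"dp":[0.1,0,0],"angular":[0,0,0],"gripper":0},
    {"dp":[0,0.04,0],"angular":[0,0,0],"gripper":0},
    {"dp":[0,0.04,0],"angular":[0,0,0],"gripper":0},
    {"dp":[0,0.04,0],"angular":[0,0,0],"gripper":0},
    {"dp":[0,0.04,0],"angular":[0,0,0],"gripper":0},
  ],
)

```text
clock: 3.1
position: [0.5742, 0.0242, 0.0738]
ee_rot: [0.551, -0.455, 0.538, 0.447]
contact_force: [5.9, -2.1, -4.2]
width: 0.0001
```

```bash
python3 -c "
from h import *
plan(*w(-.027,0),.062,A+np.pi/2); print(g(get_state()['position']))"
```

```text
t 3.1 pos [0.5742 0.0242 0.0738] F [ 5.9 -2.1 -4.2] w 0.0001
tool axes [[0.02, -0.982, 0.186], [0.003, 0.186, 0.983], [-1.0, -0.019, 0.007]]
dp units [ 0.09   0.43  -0.062]
ang units [0.005 0.005 0.012]
[0.02430307 0.00774971]
```

arm_command(
  series=[
    {"dp":[0.02,0.06,-0.01],"angular":[0,0,0.01],"gripper":0},
    {"dp":[0.02,0.06,-0.01],"angular":[0,0,0],"gripper":0},
    {"dp":[0.01,0.06,-0.01],"angular":[0,0,0],"gripper":0},
    {"dp":[0.01,0.06,-0.01],"angular":[0,0,0],"gripper":0},
    {"dp":[0.01,0.06,-0.01],"angular":[0,0,0],"gripper":0},
    {"dp":[0,0.06,0],"angular":[0,0,0],"gripper":0},
    {"dp":[0,0.04,0],"angular":[0,0,0],"gripper":0},
    {"dp":[0,0.03,0],"angular":[0,0,0],"gripper":0},
  ],
)

```text
clock: 4.1
position: [0.5494, 0.0284, 0.0749]
ee_rot: [0.566, -0.462, 0.525, 0.436]
contact_force: [5.1, -1.0, -3.8]
width: -0.0003
```

```bash
python3 -c "
from h import *
plan(*w(-.027,0),.062,A+np.pi/2); print(g(get_state()['position']))"
```

```text
t 4.1 pos [0.5494 0.0284 0.0749] F [ 5.1 -1.  -3.8] w -0.0003
tool axes [[0.068, -0.979, 0.192], [0.009, 0.193, 0.981], [-0.998, -0.065, 0.022]]
dp units [ 0.091  0.225 -0.062]
ang units [0.001 0.014 0.042]
[-0.00079571  0.00716836]
```

arm_command(
  series=[
    {"dp":[0.04,0.07,-0.02],"angular":[0,0.007,0.03],"gripper":0},
    {"dp":[0.04,0.07,-0.02],"angular":[0,0.007,0.03],"gripper":0},
    {"dp":[0.03,0.07,-0.02],"angular":[0,0,0.02],"gripper":0},
    {"dp":[0.03,0.07,-0.02],"angular":[0,0,0.02],"gripper":0},
    {"dp":[0.02,0.06,-0.01],"angular":[0,0,0.01],"gripper":0},
    {"dp":[0.02,0.05,0],"angular":[0,0,0.01],"gripper":0},
    {"dp":[0,0.04,0],"angular":[0,0,0.01],"gripper":0},
    {"dp":[0,0.02,0],"angular":[0,0,0],"gripper":0},
  ],
)

```text
clock: 5.1
position: [0.5229, 0.0271, 0.0663]
ee_rot: [0.532, -0.424, 0.561, 0.472]
contact_force: [5.4, -1.3, -4.1]
width: 0.0
```

```bash
python3 -c "
from h import *
plan(*w(-.027,0),.062,A+np.pi/2); print(g(get_state()['position']))"
```

```text
t 5.1 pos [0.5229 0.0271 0.0663] F [ 5.4 -1.3 -4.1] w 0.0
tool axes [[-0.075, -0.977, 0.198], [0.026, 0.196, 0.98], [-0.997, 0.079, 0.011]]
dp units [ 0.036  0.001 -0.006]
ang units [-0.002  0.007 -0.05 ]
[-0.02655609  0.0006634 ]
```

arm_command(
  series=[
    {"dp":[0,-0.15,0],"angular":[0,0,-0.05],"gripper":0},
    {"dp":[-0.4,0,0],"angular":[0,0,0],"gripper":0},
    {"dp":[-0.4,0,0],"angular":[0,0,0],"gripper":85},
    {"dp":[0,0.2,0.4],"angular":[0,0,0],"gripper":85},
    {"dp":[0,0.2,0.4],"angular":[0,0,0],"gripper":85},
    {"dp":[0,0.2,0.4],"angular":[0,0,0],"gripper":85},
    {"dp":[0,0.2,0.4],"angular":[0,0,0],"gripper":85},
    {"dp":[0,0,0],"angular":[0,0,0],"gripper":85},
  ],
)

```text
clock: 6.1
position: [0.4711, 0.2341, 0.1659]
ee_rot: [0.546, -0.439, 0.551, 0.454]
contact_force: [-0.1, 0.1, -0.3]
width: 0.0848
```

```bash
python3 -c "
from h import *
T=get_image('top');P=cloud(T);H=P[...,2]
G=g(P);k=(T['depth']>0)&(H>.085)&(H<.105)&(abs(G[...,0])<.1)&(abs(G[...,1])<.045); print('handle',G[k].mean(0))
plan(.4392,.3018,.1,A+np.pi/2)"
```

```text
handle [-0.04893852  0.00083538]
t 6.15 pos [0.4716 0.2324 0.1658] F [-0.8 -0.2 -0.4] w 0.0851
tool axes [[-0.019, -0.979, 0.203], [0.01, 0.203, 0.979], [-1.0, 0.02, 0.006]]
dp units [0.559 0.371 0.508]
ang units [-0.006  0.004 -0.013]
```

arm_command(
  series=[
    {"dp":[0,0.19,0.26],"angular":[-0.006,0.004,-0.013],"gripper":85},
    {"dp":[0.1,0.18,0.25],"angular":[0,0,0],"gripper":85},
    {"dp":[0.3,0,0],"angular":[0,0,0],"gripper":85},
    {"dp":[0.1,0,0],"angular":[0,0,0],"gripper":85},
    {"dp":[0,0,0],"angular":[0,0,0],"gripper":85},
    {"dp":[0,0,0],"angular":[0,0,0],"gripper":85},
    {"dp":[0,0,0],"angular":[0,0,0],"gripper":85},
    {"dp":[0,0,0],"angular":[0,0,0],"gripper":85},
  ],
)

```text
clock: 7.15
position: [0.4416, 0.2951, 0.1077]
ee_rot: [0.548, -0.448, 0.549, 0.445]
contact_force: [-0.2, -0.3, 0.4]
width: 0.0852
```

```bash
python3 -c "
from h import *
plan(.4392,.3018,.04,A+np.pi/2)
I=get_image('side');cv2.imwrite('pics/s1.png',cv2.resize(I['image'][200:400,150:450],(750,500)))"
```

```text
t 7.15 pos [0.4416 0.2951 0.1077] F [-0.2 -0.3  0.4] w 0.0852
tool axes [[0.001, -0.979, 0.203], [-0.004, 0.203, 0.979], [-1.0, -0.002, -0.004]]
dp units [0.564 0.032 0.053]
ang units [-0.006 -0.003  0.001]
```

View pics/s1.png

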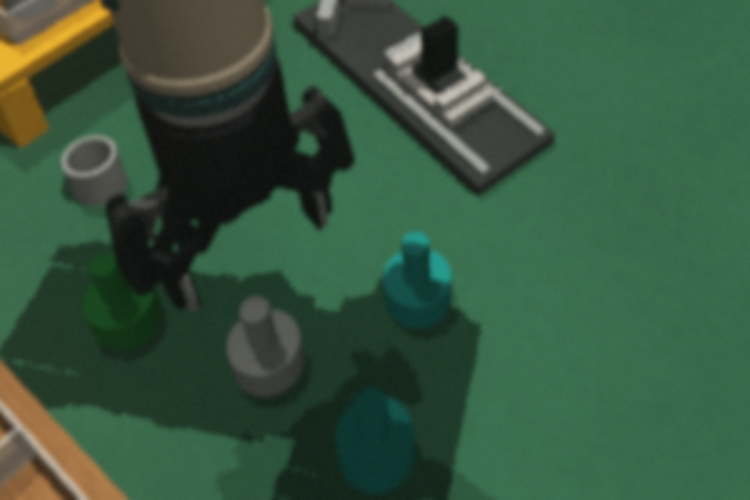

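The open gripper is above the grey plug (crop 263,345) and straddles it, and the jaw is well back. Descending now.

arm_command(
  series=[
    {"dp":[0,0.032,0.053],"angular":[-0.006,-0.003,0],"gripper":85},
    {"dp":[0.2,0,0],"angular":[0,0,0],"gripper":85},
    {"dp":[0.2,0,0],"angular":[0,0,0],"gripper":85},
    {"dp":[0.12,0,0],"angular":[0,0,0],"gripper":85},
    {"dp":[0.03,0,0],"angular":[0,0,0],"gripper":85},
    {"dp":[0,0,0],"angular":[0,0,0],"gripper":85},
    {"dp":[0,0,0],"angular":[0,0,0],"gripper":85},
    {"dp":[0,0,0],"angular":[0,0,0],"gripper":85},
  ],
)

```text
clock: 8.2
position: [0.4412, 0.3059, 0.0431]
ee_rot: [0.549, -0.45, 0.542, 0.449]
contact_force: [-0.3, -0.6, 0.5]
width: 0.085
```

```bash
python3 -c "
from h import *
plan(.4392,.3018,.04,A+np.pi/2)"
```

```text
t 8.2 pos [0.4412 0.3059 0.0431] F [-0.3 -0.6  0.5] w 0.085
tool axes [[0.008, -0.982, 0.191], [0.006, 0.191, 0.982], [-1.0, -0.007, 0.007]]
dp units [ 0.026  0.01  -0.037]
ang units [0.002 0.004 0.005]
```

arm_command(
  series=[
    {"dp":[0.02,0.01,-0.037],"angular":[0.002,0.004,0.005],"gripper":85},
    {"dp":[0,0,0],"angular":[0,0,0],"gripper":30},
    {"dp":[0,0,0],"angular":[0,0,0],"gripper":10},
    {"dp":[0,0,0],"angular":[0,0,0],"gripper":10},
    {"dp":[0,0,0],"angular":[0,0,0],"gripper":10},
    {"dp":[0,0,0],"angular":[0,0,0],"gripper":10},
    {"dp":[0,0,0],"angular":[0,0,0],"gripper":10},
    {"dp":[0,0,0],"angular":[0,0,0],"gripper":10},
  ],
  grip_force=60,
)

```text
clock: 9.2
position: [0.4398, 0.3018, 0.0415]
ee_rot: [0.547, -0.448, 0.546, 0.449]
contact_force: [-0.6, 0.2, 0.1]
width: 0.0184
```

```bash
python3 -c "
from h import *
plan(.4392,.3018,.18,A+np.pi/2)"
```

```text
t 9.2 pos [0.4398 0.3018 0.0415] F [-0.6  0.2  0.1] w 0.0184
tool axes [[0.001, -0.981, 0.195], [0.002, 0.195, 0.981], [-1.0, -0.001, 0.002]]
dp units [-1.154e+00  5.000e-03  1.000e-03]
ang units [-0.001  0.001  0.   ]
```

arm_command(
  series=[
    {"dp":[-0.3,0,0],"angular":[0,0,0],"gripper":10},
    {"dp":[-0.4,0,0],"angular":[0,0,0],"gripper":10},
    {"dp":[-0.3,-0.1,-0.1],"angular":[0,0,0],"gripper":10},
    {"dp":[0,-0.25,-0.3],"angular":[0,0,0],"gripper":10},
    {"dp":[0,-0.25,-0.3],"angular":[0,0,0],"gripper":10},
    {"dp":[0,-0.25,-0.3],"angular":[0,0,0],"gripper":10},
    {"dp":[0,-0.25,-0.3],"angular":[0,0,0],"gripper":10},
    {"dp":[0,-0.25,-0.3],"angular":[0,0,0],"gripper":10},
  ],
)

```text
clock: 10.2
position: [0.5577, 0.0771, 0.1575]
ee_rot: [0.54, -0.448, 0.55, 0.453]
contact_force: [0.5, 0.2, -3.4]
width: 0.0185
```

```bash
python3 -c "
from h import *
plan(*w(.06,0),.12,A+np.pi/2)"
```

```text
t 10.2 pos [0.5577 0.0771 0.1575] F [ 0.5  0.2 -3.4] w 0.0185
tool axes [[-0.015, -0.982, 0.187], [-0.003, 0.188, 0.982], [-1.0, 0.014, -0.006]]
dp units [ 0.308 -0.519 -0.472]
ang units [ 0.004 -0.004 -0.009]
```

arm_command(
  series=[
    {"dp":[0,-0.25,-0.23],"angular":[0.004,-0.004,-0.009],"gripper":10},
    {"dp":[0.1,-0.2,-0.18],"angular":[0,0,0],"gripper":10},
    {"dp":[0.1,-0.05,-0.05],"angular":[0,0,0],"gripper":10},
    {"dp":[0.1,0,0],"angular":[0,0,0],"gripper":10},
    {"dp":[0,0,0],"angular":[0,0,0],"gripper":10},
    {"dp":[0,0,0],"angular":[0,0,0],"gripper":10},
    {"dp":[0,0,0],"angular":[0,0,0],"gripper":10},
    {"dp":[0,0,0],"angular":[0,0,0],"gripper":10},
  ],
)

```text
clock: 11.2
position: [0.6029, 0.0097, 0.1155]
ee_rot: [0.544, -0.446, 0.549, 0.451]
contact_force: [-0.3, -0.8, -3.2]
width: 0.0182
```

```bash
python3 -c "
from h import *
plan(*w(.06,0),.0575,A+np.pi/2)"
```

```text
t 11.2 pos [0.6029 0.0097 0.1155] F [-0.3 -0.8 -3.2] w 0.0182
tool axes [[-0.01, -0.981, 0.195], [0.002, 0.195, 0.981], [-1.0, 0.01, 0.0]]
dp units [ 0.483 -0.044  0.007]
ang units [-0.001  0.    -0.007]
```

arm_command(
  series=[
    {"dp":[0.2,-0.044,0.007],"angular":[0,0,-0.007],"gripper":10},
    {"dp":[0.15,0,0],"angular":[0,0,0],"gripper":10},
    {"dp":[0.04,0,0],"angular":[0,0,0],"gripper":10},
    {"dp":[0.03,0,0],"angular":[0,0,0],"gripper":10},
    {"dp":[0,0,0],"angular":[0,0,0],"gripper":10},
    {"dp":[0,0,0],"angular":[0,0,0],"gripper":10},
    {"dp":[0,0,0],"angular":[0,0,0],"gripper":10},
    {"dp":[0,0,0],"angular":[0,0,0],"gripper":10},
  ],
)

```text
clock: 12.2
position: [0.6114, 0.0102, 0.0688]
ee_rot: [0.549, -0.451, 0.544, 0.446]
contact_force: [-0.7, 0.8, -3.8]
width: 0.0184
```

```bash
python3 -c "
from h import *
plan(*w(.06,0),.0575,A+np.pi/2)
I=get_image('side');cv2.imwrite('pics/s2.png',cv2.resize(I['image'][150:290,230:400],(728,600)))"
```

```text
t 12.2 pos [0.6114 0.0102 0.0688] F [-0.7  0.8 -3.8] w 0.0184
tool axes [[0.011, -0.981, 0.194], [-0.001, 0.194, 0.981], [-1.0, -0.01, 0.002]]
dp units [ 0.094  0.031 -0.011]
ang units [-0.     0.001  0.007]
```

View pics/s2.png

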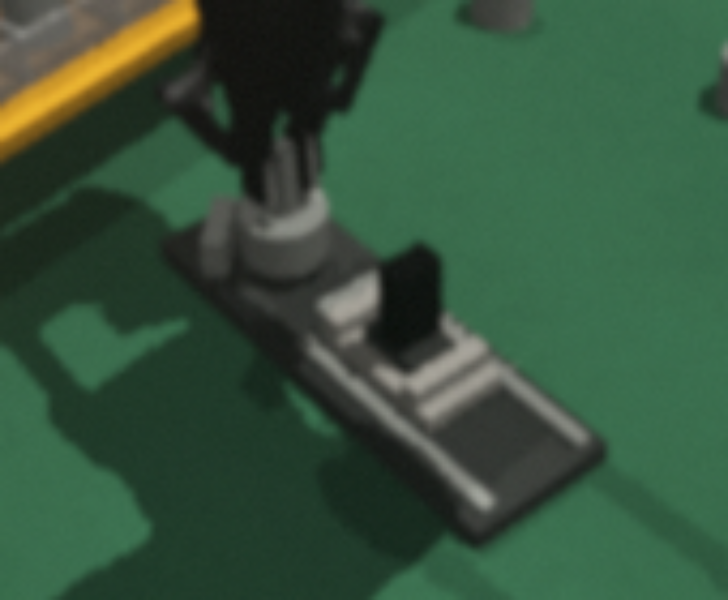

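The plug (crop 285,235) hangs upright above the bed between the jaw plate (345,300) and the vee (215,240). Lowering the last 11 mm gently, in small steps.

arm_command(
  series=[
    {"dp":[0.03,0.031,-0.011],"angular":[0,0.001,0.007],"gripper":10},
    {"dp":[0.03,0,0],"angular":[0,0,0],"gripper":10},
    {"dp":[0.03,0,0],"angular":[0,0,0],"gripper":10},
    {"dp":[0.02,0,0],"angular":[0,0,0],"gripper":10},
    {"dp":[0.02,0,0],"angular":[0,0,0],"gripper":10},
    {"dp":[0.01,0,0],"angular":[0,0,0],"gripper":10},
    {"dp":[0.01,0,0],"angular":[0,0,0],"gripper":10},
    {"dp":[0,0,0],"angular":[0,0,0],"gripper":10},
  ],
)

```text
clock: 13.25
position: [0.6109, 0.0092, 0.0576]
ee_rot: [0.549, -0.451, 0.544, 0.447]
contact_force: [-0.7, 0.4, -1.6]
width: 0.0179
```

```bash
python3 -c "
from h import *
plan(*w(.06,0),.0575,A+np.pi/2)"
```

```text
t 13.25 pos [0.6109 0.0092 0.0576] F [-0.7  0.4 -1.6] w 0.0179
tool axes [[0.009, -0.981, 0.194], [-0.001, 0.194, 0.981], [-1.0, -0.009, 0.001]]
dp units [ 0.001  0.027 -0.002]
ang units [-0.     0.001  0.006]
```

arm_command(
  series=[
    {"dp":[0.01,0,0],"angular":[0,0,0.005],"gripper":10},
    {"dp":[0.005,0,0],"angular":[0,0,0],"gripper":10},
    {"dp":[0,0,0],"angular":[0,0,0],"gripper":30},
    {"dp":[0,0,0],"angular":[0,0,0],"gripper":55},
    {"dp":[0,0,0],"angular":[0,0,0],"gripper":55},
    {"dp":[0,0,0],"angular":[0,0,0],"gripper":55},
    {"dp":[-0.15,0,0],"angular":[0,0,0],"gripper":55},
    {"dp":[-0.4,0,0],"angular":[0,0,0],"gripper":55},
  ],
)

```text
clock: 14.25
position: [0.6089, 0.0092, 0.119]
ee_rot: [0.545, -0.447, 0.548, 0.451]
contact_force: [0.7, -0.4, -0.1]
width: 0.055
```

```bash
python3 -c "
from h import *
plan(*w(-.095,0),.16,A+np.pi/2)"
```

```text
t 14.25 pos [0.6089 0.0092 0.119 ] F [ 0.7 -0.4 -0.1] w 0.055
tool axes [[-0.008, -0.981, 0.194], [0.002, 0.194, 0.981], [-1.0, 0.008, 0.0]]
dp units [-3.310e-01  1.305e+00  1.000e-03]
ang units [-0.     0.    -0.005]
```

arm_command(
  series=[
    {"dp":[-0.35,0,0],"angular":[0,0,0],"gripper":0},
    {"dp":[0,0.3,0],"angular":[0,0,-0.005],"gripper":0},
    {"dp":[0,0.35,0],"angular":[0,0,0],"gripper":0},
    {"dp":[0,0.35,0],"angular":[0,0,0],"gripper":0},
    {"dp":[0,0.25,0],"angular":[0,0,0],"gripper":0},
    {"dp":[0,0.05,0],"angular":[0,0,0],"gripper":0},
    {"dp":[0,0,0],"angular":[0,0,0],"gripper":0},
    {"dp":[0,0,0],"angular":[0,0,0],"gripper":0},
  ],
  grip_force=40,
)

```text
clock: 15.25
position: [0.458, 0.0394, 0.1659]
ee_rot: [0.55, -0.452, 0.543, 0.445]
contact_force: [0.6, 0.1, -0.5]
width: 0.0001
```

```bash
python3 -c "
from h import *
plan(*w(-.09,0),.062,A+np.pi/2)
I=get_image('top');cv2.imwrite('pics/t2.png',cv2.resize(I['image'][130:280,210:370],(640,600)))
I=get_image('side');cv2.imwrite('pics/s3.png',cv2.resize(I['image'][150:290,230:400],(728,600)))"
```

```text
t 15.25 pos [0.458  0.0394 0.1659] F [ 0.6  0.1 -0.5] w 0.0001
tool axes [[0.015, -0.981, 0.195], [-0.001, 0.195, 0.981], [-1.0, -0.015, 0.001]]
dp units [ 0.866 -0.009 -0.003]
ang units [-0.001  0.001  0.009]
```

View pics/s3.png

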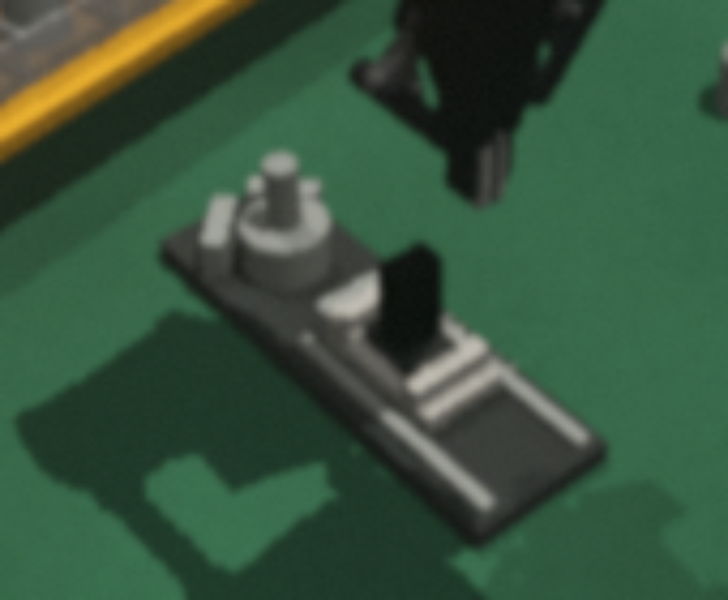

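The plug stands free and upright on the bed, at crop (285,235), between the jaw (350,295) and the vee. The closed fingers are behind and above the handle. Lowering them behind the handle.

arm_command(
  series=[
    {"dp":[0.35,-0.009,-0.003],"angular":[0,0,0.009],"gripper":0},
    {"dp":[0.35,0,0],"angular":[0,0,0],"gripper":0},
    {"dp":[0.15,0,0],"angular":[0,0,0],"gripper":0},
    {"dp":[0.02,0,0],"angular":[0,0,0],"gripper":0},
    {"dp":[0,-0.08,0],"angular":[0,0,0],"gripper":0},
    {"dp":[0,-0.05,0],"angular":[0,0,0],"gripper":0},
    {"dp":[0,-0.05,0],"angular":[0,0,0],"gripper":0},
    {"dp":[0,-0.05,0],"angular":[0,0,0],"gripper":0},
  ],
)

```text
clock: 16.35
position: [0.4943, 0.0323, 0.0609]
ee_rot: [0.548, -0.449, 0.545, 0.448]
contact_force: [-6.3, 1.7, 2.8]
width: 0.0002
```

```bash
cat > f.py <<'E'
from h import *
def st():
    s=get_state(); print("g",np.round(g(s['position'])*1000,1),"Fx",round(float(s['contact_force'][:2]@EX),1))
if __name__=="__main__":
    plan(*w(-.025,0),.062,A+np.pi/2); st()
E
python3 f.py
```

```text
t 16.35 pos [0.4943 0.0323 0.0609] F [-6.3  1.7  2.8] w 0.0002
tool axes [[0.005, -0.981, 0.196], [0.002, 0.196, 0.981], [-1.0, -0.004, 0.002]]
dp units [-0.008 -0.256 -0.002]
ang units [-0.002  0.002  0.003]
g [-55.7   0.3] Fx -6.5
```

arm_command(
  series=[
    {"dp":[0,-0.05,0],"angular":[0,0,0],"gripper":0},
    {"dp":[0,-0.05,0],"angular":[0,0,0],"gripper":0},
    {"dp":[0,-0.05,0],"angular":[0,0,0],"gripper":0},
    {"dp":[0,-0.05,0],"angular":[0,0,0],"gripper":0},
    {"dp":[0,-0.05,0],"angular":[0,0,0],"gripper":0},
    {"dp":[0,-0.05,0],"angular":[0,0,0],"gripper":0},
    {"dp":[0,-0.05,0],"angular":[0,0,0],"gripper":0},
    {"dp":[0,-0.05,0],"angular":[0,0,0],"gripper":0},
  ],
)

```text
clock: 17.35
position: [0.5244, 0.0263, 0.0612]
ee_rot: [0.54, -0.439, 0.554, 0.458]
contact_force: [-5.5, 1.1, 3.8]
width: -0.0001
```

```bash
python3 f.py
```

```text
t 17.35 pos [0.5244 0.0263 0.0612] F [-5.5  1.1  3.8] w -0.0001
tool axes [[-0.032, -0.98, 0.196], [0.008, 0.196, 0.981], [-0.999, 0.033, 0.001]]
dp units [-0.006  0.001 -0.002]
ang units [-0.001  0.001 -0.021]
g [-24.9   0.2] Fx -5.6
```

arm_command(
  series=[
    {"dp":[0,-0.015,0],"angular":[0,0,-0.003],"gripper":0},
    {"dp":[0,-0.015,0],"angular":[0,0,-0.003],"gripper":0},
    {"dp":[0,-0.015,0],"angular":[0,0,-0.003],"gripper":0},
    {"dp":[0,-0.015,0],"angular":[0,0,-0.003],"gripper":0},
    {"dp":[0,0,0],"angular":[0,0,0],"gripper":0},
    {"dp":[0,0,0],"angular":[0,0,0],"gripper":0},
    {"dp":[0,-0.01,0],"angular":[0,0,0],"gripper":0},
    {"dp":[0,-0.01,0],"angular":[0,0,0],"gripper":0},
  ],
)

```text
clock: 18.35
position: [0.5263, 0.0259, 0.0612]
ee_rot: [0.541, -0.44, 0.553, 0.456]
contact_force: [-5.1, 1.7, 4.2]
width: 0.0003
```

```bash
python3 f.py
```

```text
t 18.35 pos [0.5263 0.0259 0.0612] F [-5.1  1.7  4.2] w 0.0003
tool axes [[-0.028, -0.98, 0.196], [0.006, 0.196, 0.981], [-1.0, 0.028, 0.001]]
dp units [-0.006  0.017 -0.002]
ang units [-0.001  0.001 -0.018]
g [-23.    0.2] Fx -5.4
```

arm_command(
  series=[
    {"dp":[0,-0.02,0],"angular":[0,0,-0.002],"gripper":0},
    {"dp":[0,-0.02,0],"angular":[0,0,-0.002],"gripper":0},
    {"dp":[0,-0.02,0],"angular":[0,0,-0.002],"gripper":0},
    {"dp":[0,-0.02,0],"angular":[0,0,-0.002],"gripper":0},
    {"dp":[0,-0.02,0],"angular":[0,0,-0.002],"gripper":0},
    {"dp":[0,-0.02,0],"angular":[0,0,-0.002],"gripper":0},
    {"dp":[0,-0.02,0],"angular":[0,0,0],"gripper":0},
    {"dp":[0,-0.02,0],"angular":[0,0,0],"gripper":0},
  ],
)

```text
clock: 19.35
position: [0.5314, 0.0249, 0.0613]
ee_rot: [0.538, -0.438, 0.555, 0.459]
contact_force: [-8.5, 2.1, 6.5]
width: 0.0001
```

```bash
python3 f.py
```

```text
t 19.35 pos [0.5314 0.0249 0.0613] F [-8.5  2.1  6.5] w 0.0001
tool axes [[-0.038, -0.98, 0.196], [0.008, 0.196, 0.981], [-0.999, 0.038, 0.0]]
dp units [-0.004  0.061 -0.002]
ang units [-0.001  0.    -0.025]
g [-17.7   0.2] Fx -8.7
```

arm_command(
  series=[
    {"dp":[0,-0.02,0],"angular":[0,0,0],"gripper":0},
    {"dp":[0,-0.02,0],"angular":[0,0,0],"gripper":0},
    {"dp":[0,-0.02,0],"angular":[0,0,0],"gripper":0},
    {"dp":[0,-0.02,0],"angular":[0,0,0],"gripper":0},
    {"dp":[0,-0.02,0],"angular":[0,0,0],"gripper":0},
    {"dp":[0,-0.02,0],"angular":[0,0,0],"gripper":0},
    {"dp":[0,-0.02,0],"angular":[0,0,0],"gripper":0},
    {"dp":[0,-0.02,0],"angular":[0,0,0],"gripper":0},
  ],
)

```text
clock: 20.35
position: [0.5301, 0.0251, 0.0618]
ee_rot: [0.528, -0.426, 0.565, 0.47]
contact_force: [-8.5, 1.6, 6.9]
width: -0.0002
```

```bash
python3 f.py
```

```text
t 20.35 pos [0.5301 0.0251 0.0618] F [-8.5  1.6  6.9] w -0.0002
tool axes [[-0.079, -0.977, 0.196], [0.014, 0.195, 0.981], [-0.997, 0.08, -0.001]]
dp units [ 0.002  0.049 -0.001]
ang units [-0.001 -0.001 -0.051]
g [-19.1   0.1] Fx -8.6
```

arm_command(
  series=[
    {"dp":[0,-0.025,0],"angular":[0,0,-0.008],"gripper":0},
    {"dp":[0,-0.025,0],"angular":[0,0,-0.008],"gripper":0},
    {"dp":[0,-0.03,0],"angular":[0,0,-0.008],"gripper":0},
    {"dp":[0,-0.03,0],"angular":[0,0,-0.008],"gripper":0},
    {"dp":[0,-0.03,0],"angular":[0,0,-0.006],"gripper":0},
    {"dp":[0,-0.03,0],"angular":[0,0,-0.006],"gripper":0},
    {"dp":[0,-0.03,0],"angular":[0,0,-0.006],"gripper":0},
    {"dp":[0,-0.03,0],"angular":[0,0,-0.006],"gripper":0},
  ],
)

```text
clock: 21.35
position: [0.5313, 0.0248, 0.0613]
ee_rot: [0.536, -0.437, 0.557, 0.46]
contact_force: [-10.1, 2.3, 7.4]
width: 0.0002
```

```bash
python3 f.py
```

```text
t 21.35 pos [0.5313 0.0248 0.0613] F [-10.1   2.3   7.4] w 0.0002
tool axes [[-0.044, -0.98, 0.196], [0.006, 0.196, 0.981], [-0.999, 0.044, -0.003]]
dp units [-0.003  0.06  -0.001]
ang units [-0.001 -0.002 -0.028]
g [-17.8   0.1] Fx -10.4
```

arm_command(
  series=[
    {"dp":[0,-0.033,0],"angular":[0,0,-0.006],"gripper":0},
    {"dp":[0,-0.033,0],"angular":[0,0,-0.006],"gripper":0},
    {"dp":[0,-0.035,0],"angular":[0,0,-0.005],"gripper":0},
    {"dp":[0,-0.035,0],"angular":[0,0,-0.005],"gripper":0},
    {"dp":[0,-0.037,0],"angular":[0,0,-0.005],"gripper":0},
    {"dp":[0,-0.037,0],"angular":[0,0,-0.005],"gripper":0},
    {"dp":[0,-0.037,0],"angular":[0,0,-0.005],"gripper":0},
    {"dp":[0,-0.037,0],"angular":[0,0,-0.005],"gripper":0},
  ],
)

```text
clock: 22.35
position: [0.5313, 0.0247, 0.0613]
ee_rot: [0.535, -0.437, 0.558, 0.459]
contact_force: [-11.5, 3.2, 9.5]
width: -0.0001
```

```bash
python3 f.py; python3 - <<'E'
from h import *
I=get_image('side');cv2.imwrite('pics/s4.png',cv2.resize(I['image'][150:290,230:400],(728,600)))
E
```

```text
t 22.35 pos [0.5313 0.0247 0.0613] F [-11.5   3.2   9.5] w -0.0001
tool axes [[-0.045, -0.98, 0.196], [0.003, 0.196, 0.981], [-0.999, 0.045, -0.005]]
dp units [-0.003  0.06   0.   ]
ang units [-0.001 -0.003 -0.028]
g [-17.8  -0. ] Fx -11.9
```

View pics/s4.png

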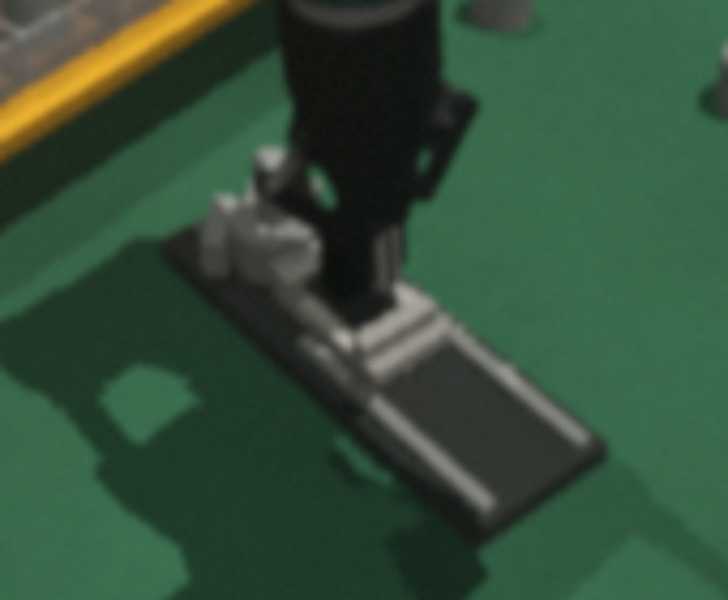

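The plug (crop 272,245) is pressed into the vee. The fist stays at -17.8 mm while the push rises from 10.4 to 11.9 N against about 5.4 N of drag, so the nip is felt. Retreating straight back, then up.

arm_command(
  series=[
    {"dp":[0,0.03,0],"angular":[0,0,0],"gripper":0},
    {"dp":[0,0.1,0],"angular":[0,0,0],"gripper":0},
    {"dp":[0,0.2,0],"angular":[0,0,0],"gripper":0},
    {"dp":[-0.3,0.2,0],"angular":[0,0,0],"gripper":0},
    {"dp":[-0.4,0.2,0],"angular":[0,0,0],"gripper":0},
    {"dp":[-0.3,0.3,0],"angular":[0,0,0],"gripper":0},
    {"dp":[0,0.1,0],"angular":[0,0,0],"gripper":0},
    {"dp":[0,0,0],"angular":[0,0,0],"gripper":0},
  ],
)

```text
clock: 23.4
position: [0.4055, 0.0506, 0.1898]
ee_rot: [0.54, -0.442, 0.554, 0.454]
contact_force: [0.3, -1.4, -0.6]
width: 0.0006
```

```bash
python3 f.py; python3 - <<'E'
from h import *
T=get_image('top');S=get_image('side')
for I in(T,S):
    P=cloud(I);G=g(P);H=P[...,2]
    k=(I['depth']>0)&(H>.085)&(H<.105)&(abs(G[...,0])<.05)&(abs(G[...,1])<.03); print('handle',k.sum(),G[k].mean(0))
    k=(I['depth']>0)&(H>.075)&(H<.095)&(abs(G[...,0]-.07)<.03)&(abs(G[...,1])<.03); print('stem top',k.sum(),G[k].mean(0),H[k].mean())
a=cv2.resize(S['image'][150:290,230:400],(400,330));b=cv2.resize(T['image'][140:280,250:350],(236,330))
cv2.imwrite('pics/f.png',np.hstack([a,b]))
E
```

```text
t 23.4 pos [0.4055 0.0506 0.1898] F [ 0.3 -1.4 -0.6] w 0.0006
tool axes [[-0.026, -0.98, 0.196], [0.001, 0.196, 0.981], [-1.0, 0.026, -0.004]]
dp units [ 1.038e+00 -1.038e+00 -1.000e-03]
ang units [-0.002 -0.003 -0.017]
g [-146.2    1. ] Fx 0.6
handle 124 [-3.71700099e-05  9.21257306e-04]
stem top 71 [0.07034066 0.00058419] 0.08765956390991414
handle 116 [-0.00024632  0.00423445]
stem top 66 [0.07032201 0.00371337] 0.08515870864111741
```

View pics/f.png

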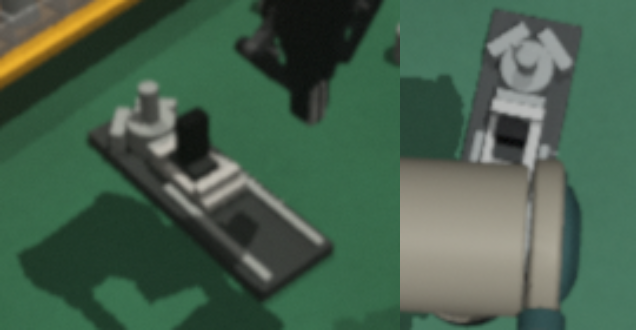

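The plug (left panel 150,115) sits in the vee with the jaw against it. The depth reading of the handle (about 0 mm) is a few mm behind what the fist position implied. I'll check the handle's play by comparing it with the jaw now and in the pulled-back picture, where the play is 0.

```bash
python3 - <<'E'
from h import *
T=get_image('top')
old=cv2.resize(cv2.imread('pics/t2.png'),(160,150),interpolation=cv2.INTER_AREA); O_=np.zeros((400,640,3),np.uint8); O_[130:280,210:370]=old
T0=dict(np.load('top0.npz'))
out=[]
xs=np.arange(-.11,.11,.0005)
for n,I in(("init",T0['image']),("back",O_),("now",T['image'])):
    # rectify at z=.045 (jaw tops) and z=.095 (handle top) along the gauge axes
    R=[]
    for z in(.045,.095):
        ys=np.arange(-.03,.03,.0005)
        uv=np.array([[proj(T0,[*w(x,y),z]) for x in xs] for y in ys]).astype(np.float32)
        R.append(cv2.remap(I,uv[...,0],uv[...,1],cv2.INTER_CUBIC))
    gr=[cv2.cvtColor(r,cv2.COLOR_BGR2GRAY).astype(float) for r in R]
    pj=gr[0][55:66].mean(0); pe=gr[0][28:92].mean(0); ph=gr[1][50:72].mean(0)
    for nm,p in(("jaw",pj),("handle",ph)):
        d=np.gradient(cv2.GaussianBlur(p[None],(0,0),2)[0]); 
        pk=[i for i in range(3,len(d)-3) if abs(d[i])==abs(d[i-3:i+4]).max() and abs(d[i])>3]
        print(n,nm,[(round(xs[i]*1000,1),round(d[i])) for i in pk])
    out+=R
cv2.imwrite('pics/r.png',cv2.resize(np.vstack(out),(660,1080*600//1080)) if 0 else cv2.resize(np.vstack(out),(440,720))[:600] if 0 else cv2.resize(np.vstack(out),(366,600)))
cv2.imwrite('pics/r.png',cv2.resize(np.hstack([np.vstack(out[0::2]),np.vstack(out[1::2])]),(800,330)))
E
```

```text
init jaw [(np.float64(-41.0), 12), (np.float64(-34.5), -4), (np.float64(-30.0), 5), (np.float64(-18.5), -12), (np.float64(-2.5), -5), (np.float64(5.0), 3), (np.float64(27.0), 9), (np.float64(34.0), 7), (np.float64(56.0), -10)]
init handle [(np.float64(-47.5), 13), (np.float64(-40.5), -5), (np.float64(-36.5), 6), (np.float64(-26.0), -12), (np.float64(-11.0), -5), (np.float64(-3.5), 3), (np.float64(17.5), 10), (np.float64(24.5), 7), (np.float64(45.5), -9)]
back jaw [(np.float64(40.0), 5), (np.float64(57.0), -5), (np.float64(64.5), 8), (np.float64(90.5), -7)]
back handle [(np.float64(30.5), 6), (np.float64(47.0), -5), (np.float64(54.5), 7), (np.float64(78.5), -7)]
now jaw [(np.float64(-22.5), -4), (np.float64(-6.5), -5), (np.float64(1.5), 4), (np.float64(23.0), 14), (np.float64(34.0), -3), (np.float64(44.5), -5), (np.float64(63.5), -5), (np.float64(72.0), 8), (np.float64(98.0), -8)]
now handle [(np.float64(-30.0), -3), (np.float64(-14.0), -5), (np.float64(-6.5), 4), (np.float64(14.0), 15), (np.float64(25.0), -3), (np.float64(34.5), -5), (np.float64(53.5), -6), (np.float64(61.5), 8), (np.float64(85.0), -7)]
```

View pics/r.png

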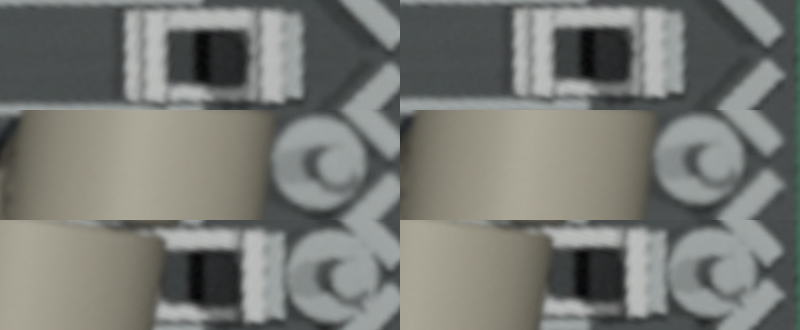

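The relation of handle to jaw matches the initial picture, and the numbers (face about 45 mm, handle about 0) give a play near 8 mm. The comparison with the pulled-back view was hidden by the arm, though. As a direct test I'll push the handle lightly again in the closing direction only and see whether it moves.

arm_command(
  series=[
    {"dp":[0,-0.4,0],"angular":[0,0,-0.017],"gripper":0},
    {"dp":[0.2,-0.35,0],"angular":[0,0,0],"gripper":0},
    {"dp":[0.4,0,0],"angular":[0,0,0],"gripper":0},
    {"dp":[0.35,0,0],"angular":[0,0,0],"gripper":0},
    {"dp":[0.1,0,0],"angular":[0,0,0],"gripper":0},
    {"dp":[0,0,0],"angular":[0,0,0],"gripper":0},
    {"dp":[0,0,0],"angular":[0,0,0],"gripper":0},
    {"dp":[0,0,0],"angular":[0,0,0],"gripper":0},
  ],
)

```text
clock: 24.55
position: [0.5037, 0.0299, 0.0542]
ee_rot: [0.546, -0.449, 0.549, 0.447]
contact_force: [0.1, 0.1, -0.7]
width: 0.0
```

```bash
python3 f.py
```

```text
t 24.55 pos [0.5037 0.0299 0.0542] F [ 0.1  0.1 -0.7] w 0.0
tool axes [[-0.001, -0.98, 0.198], [-0.004, 0.198, 0.98], [-1.0, 0.0, -0.005]]
dp units [-0.065 -0.174  0.003]
ang units [-0.003 -0.003 -0.   ]
g [-45.9  -0.3] Fx 0.1
```

Handle contact is expected at about -20 if the handle is at its front stop, and near -28 if it has fallen back.

arm_command(
  series=[
    {"dp":[-0.065,-0.06,0],"angular":[0,0,0],"gripper":0},
    {"dp":[0,-0.04,0],"angular":[0,0,0],"gripper":0},
    {"dp":[0,-0.02,0],"angular":[0,0,0],"gripper":0},
    {"dp":[0,-0.01,0],"angular":[0,0,0],"gripper":0},
    {"dp":[0,-0.01,0],"angular":[0,0,0],"gripper":0},
    {"dp":[0,-0.01,0],"angular":[0,0,0],"gripper":0},
    {"dp":[0,-0.01,0],"angular":[0,0,0],"gripper":0},
    {"dp":[0,-0.01,0],"angular":[0,0,0],"gripper":0},
  ],
)

```text
clock: 25.55
position: [0.5263, 0.0256, 0.0649]
ee_rot: [0.547, -0.45, 0.547, 0.446]
contact_force: [0.1, -0.0, -0.3]
width: 0.0
```

```bash
python3 f.py
```

```text
t 25.55 pos [0.5263 0.0256 0.0649] F [ 0.1 -0.  -0.3] w 0.0
tool axes [[0.004, -0.98, 0.198], [-0.005, 0.198, 0.98], [-1.0, -0.004, -0.004]]
dp units [0.024 0.017 0.001]
ang units [-0.003 -0.003  0.003]
g [-22.9  -0.1] Fx 0.1
```

arm_command(
  series=[
    {"dp":[0,-0.01,0],"angular":[0,0,0],"gripper":0},
    {"dp":[0,-0.01,0],"angular":[0,0,0],"gripper":0},
    {"dp":[0,-0.01,0],"angular":[0,0,0],"gripper":0},
    {"dp":[0,-0.01,0],"angular":[0,0,0],"gripper":0},
    {"dp":[0,-0.01,0],"angular":[0,0,0],"gripper":0},
    {"dp":[0,-0.01,0],"angular":[0,0,0],"gripper":0},
    {"dp":[0,-0.01,0],"angular":[0,0,0],"gripper":0},
    {"dp":[0,-0.01,0],"angular":[0,0,0],"gripper":0},
  ],
)

```text
clock: 26.55
position: [0.5324, 0.0244, 0.0646]
ee_rot: [0.545, -0.448, 0.549, 0.448]
contact_force: [-4.3, 1.4, 4.0]
width: -0.0002
```

```bash
python3 f.py
```

```text
t 26.55 pos [0.5324 0.0244 0.0646] F [-4.3  1.4  4. ] w -0.0002
tool axes [[-0.005, -0.98, 0.198], [-0.003, 0.198, 0.98], [-1.0, 0.004, -0.004]]
dp units [0.022 0.069 0.001]
ang units [-0.003 -0.003 -0.002]
g [-16.7  -0.1] Fx -4.5
```

arm_command(
  series=[
    {"dp":[0,0,0],"angular":[0,0,0],"gripper":0},
    {"dp":[0,0.01,0],"angular":[0,0,0],"gripper":0},
    {"dp":[0,0.02,0],"angular":[0,0,0],"gripper":0},
    {"dp":[0,0.1,0],"angular":[0,0,0],"gripper":0},
    {"dp":[0,0.4,0],"angular":[0,0,0],"gripper":0},
    {"dp":[-0.4,0.3,0],"angular":[0,0,0],"gripper":0},
    {"dp":[-0.4,0.3,0],"angular":[0,0,0],"gripper":0},
    {"dp":[-0.2,0.2,0],"angular":[0,0,0],"gripper":0},
  ],
)

```text
clock: 27.55
position: [0.3725, 0.0567, 0.1846]
ee_rot: [0.546, -0.448, 0.549, 0.447]
contact_force: [0.7, 0.1, -0.9]
width: 0.0002
```

```bash
python3 f.py; python3 - <<'E'
from h import *
for n in('top','side'):
    I=get_image(n);P=cloud(I);G=g(P);H=P[...,2]
    k=(I['depth']>0)&(H>.085)&(H<.105)&(abs(G[...,0])<.05)&(abs(G[...,1])<.03); print('handle',k.sum(),G[k].mean(0),G[k].min(0),G[k].max(0))
    k=(I['depth']>0)&(H>.075)&(H<.095)&(abs(G[...,0]-.07)<.03)&(abs(G[...,1])<.03); print('stem top',k.sum(),G[k].mean(0),H[k].mean())
E
```

```text
t 27.55 pos [0.3725 0.0567 0.1846] F [ 0.7  0.1 -0.9] w 0.0002
tool axes [[-0.001, -0.98, 0.199], [-0.004, 0.199, 0.98], [-1.0, 0.0, -0.005]]
dp units [ 1.021 -1.291  0.007]
ang units [-0.004 -0.003 -0.   ]
g [-179.9    0.6] Fx 0.7
handle 123 [6.02216761e-05 7.36171858e-04] [-0.0084827  -0.01401789] [0.01025012 0.01550015]
stem top 75 [0.0700044 0.0007125] 0.08690115224164556
handle 119 [-0.00035831  0.00434406] [-0.00736498 -0.01220028] [0.01145634 0.01749383]
stem top 68 [0.07030076 0.00376487] 0.08476875478901524
```

The handle reads the same before and after the second light push, so it was already at its closing stop. Handing in.

```bash
python3 -c "
from rig import sign_off; print(sign_off())"
```

```text
the job is handed in; nothing more can be done
None
```

The job is handed in at about 28 s. The plug stands upright in the vee with the jaw closed against it, but `sign_off()` gave no verdict. I pulled the jaw back to about 10 mm and stood the grey plug on the bed about 12 mm short of its seat. Then I pushed the jaw shut with closed fingers behind the handle, in the closing direction only.

**Nip:** the push stalled at one position while its force rose from 10.4 to 11.9 N. Drag is about 5.4 N, so the squeeze is roughly 6 N at the readings I took. Forces were read only at the end of each one-second call, and I can't read the force that stays on the plug after letting go.

**Last checks:**
- **Plug:** its stem top reads about 70 mm along the gauge, within 1 mm of the nominal nest. The vee flanks alone suggested a seat at about 72 mm, so the two differ by 2 mm.
- **Handle:** a depth reading put it a few mm behind where the finger position implied. I pushed it again lightly (4.5 N, below the drag) and it stopped without taking up any play. Its image position was unchanged to within about 0.1 mm, so it was at the closing stop. The disagreement looks like camera and finger-contact bias.
- **Failed check:** a picture comparison with the pulled-back jaw failed because the arm hid it.
- **Collars:** I kept clear of them and the look-alikes, but did not measure them again at the end.

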